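Snap the lens carrier into the lamp head

TASK

Set the black lens carrier, flange down and level, in the mouth of the lamp head, where it sits on the spring seat, and let go of it; then fetch the white-footed pusher, put its sleeve over the carrier's hood and press straight down until the flange has snapped in under all three catches and stays down. How deep that is differs from lamp to lamp and the glass cracks at 25 N, so feel for it. Finally stand the pusher upright on the table, clear of the lamp and its nest, and leave everything else undisturbed.

Things in the scene. Friction and masses are not known exactly. Their poses are not given: they have to be found in the camera images.
- lamp_mouth (a point): centre of the round mouth of the black finned lamp head, on the plane of its rim, z up; 70 to 84 mm above the table, as the nest's feet are screwed in or out. The rim is 70 mm across. The mouth has a 2 mm lead-in chamfer, then a bore 52 mm wide. A carrier set loosely in it rests level on the spring seat, its underside about 3 mm below the rim
- lamp: the lamp head, fixed in the nest, mouth up; origin at the centre of its foot, 58 mm below the rim. Three white sprung catches stand in the bore at 0, 120 and 240 degrees from its x axis, ramps on top, flat hooks below, and under them a rigid stop for the flange; the catches and the stop sit up to 3.3 mm higher or lower from head to head, which is not measured
- seat_top (a point): centre of the top of the orange ring seat in the lamp, on a spring, 3 mm below the rim while unloaded; it pushes up with 1 N and 0.45 N more per mm. The flange must pass the catch ramps (a bump, up to about 14 N in all), snaps under the hooks with its underside 13 to 20 mm below the rim, and meets the rigid stop 0.8 mm lower. Let go before the snap, it springs up; after it, it stays down
- nest: fixed aluminium nest plate 88 x 88 x 12 mm on levelling feet, carrying the lamp head at its centre, with two clamp posts with brass screws (at +x and -x, reaching 51 mm from the centre, 33 mm above its underside); origin at the centre of the plate's underside, 0 to 14 mm above the table and 70 mm below the lamp's rim
- carrier: lens carrier, loose, 0.06 kg, flange down on the mat: black flange 50 mm across and 5 mm thick; on it a round hood 33 mm across, straight from 5 to 17 mm above the underside, tapering to 28 mm across at its top, 23 mm up, with a glass lens in it. Grip the hood from above. Origin at the centre of the flange's underside, z up along the hood
- pusher: pusher, loose, 0.14 kg, upright on the table: white sleeve foot 41 mm across, bored 36 mm wide and 28 mm deep from below, so it goes over the hood and bears on the flange; solid to 40 mm up; then a 24 x 24 mm square aluminium shank to 84 mm (flats face its x and y axes; grip it here from above), black head 33 mm across to 95 mm. Origin at the centre of the foot's underside, z up
- mat: blue-grey mat 84 x 84 x 3 mm, fixed, flat on the table, carrier on it; origin at the centre of its underside
- flux_tin: round yellow tin 48 x 48 x 23 mm, loose bystander; origin under its centre
- spare_knob: light grey ribbed knob 30 x 30 x 18 mm, loose bystander; origin under its centre
- capacitor_black: black capacitor can 22 x 22 x 26 mm, loose bystander; origin under its centre
- heat_sink: silver finned heat sink 27 x 46 x 25 mm, loose bystander; origin under its centre
Mind the look-alikes: they are no part of the job. Leave any pink look-alike of the carrier alone.

How it is judged:
On the way, in this order (a step that is already met when the one before it is completed fails the run):
1. the carrier has been set level in the lamp's mouth and let go (horizontal distance between carrier and lamp_mouth below 0.003 m and z of carrier in the frame of lamp_mouth between -0.008 and -0.001 m and angle between carrier's own z axis and vertical below 0.1 rad and contact force between the fingers and carrier below 0.1 N), for 0.2 s.
2. the pusher presses the carrier down into the lamp, its underside 11.5 mm or more below the rim (z of carrier in the frame of lamp_mouth below -0.0115 m and contact force between pusher and carrier above 2 N), for 0.05 s.
At the end, for the whole second after the job is handed in: the carrier stays down by itself, underside at least 11.5 mm below the lamp's rim, centred within 3 mm, tilted less than 0.06 rad; the pusher stands upright (within 0.1 rad) and still on the table or mat, at least 70 mm from the lamp's axis, touching neither nest nor carrier (horizontal distance between carrier and lamp_mouth below 0.003 m and z of carrier in the frame of lamp_mouth below -0.0115 m and angle between carrier's own z axis and vertical below 0.06 rad and angle between pusher's own z axis and vertical below 0.1 rad and height (world z) of pusher between -0.01 and 0.01 m and horizontal distance between pusher and lamp_mouth above 0.07 m and linear speed of pusher below 0.02 m/s and contact force between pusher and nest below 0.1 N and contact force between pusher and carrier below 0.1 N).
It fails at once if the pusher presses on the carrier with more than 25 N (the glass cracks) (contact force between pusher and carrier above 25 N).
It fails at once if a bystander is moved by more than 20 mm (distance of any of flux_tin, spare_knob, capacitor_black, heat_sink from where it was at the start of the episode above 0.02 m).
It also fails if it takes over 61 s, if anything falls off the work surface, if the arm or the gripper's body presses on something with over 40 N, if the wrist force passes 120 N, or if a joint passes its speed limit or range.

ROBOT

A 6-joint arm with a two-finger parallel gripper is mounted at the origin on a cart in front of the work surface, level with it; the furniture and walls round the work are solid. World frame = base frame: x ahead of the robot, y to its left, z up, the work surface at z = 0. Lengths are in m, angles in rad, forces in N, time in s.
With the tool pointing down it reaches from about 0.35 to 0.775 m from the base axis. Payload 7.3 kg.
Tool frame: the origin (TCP) lies midway between the tips of the shut fingers; the grasp point (between the pads) lies 19 mm behind it; z points along the fingers, y is the line along which they close (so a half turn about z gives the same grasp; the last joint's range is limited). The gripper opens to 92 mm and grips with 3 to 60 N. Pads are 19 mm wide; open, the fingers measure 130 mm over their backs; the gripper's body (75 mm by 190 mm) begins 47 mm behind the grasp point.
Start: joints at [-1.347, 0.342, 1.524, -0, 1.275, -0.146], TCP at [0.19, -0.49, 0.227] pointing down, gripper open.
Joint ranges: [-2.53, 2.53], [-0.77, 2.02], [0.04, 2.7], [-1, 4.14], [0.28, 2.66], [-3.11, 3.11]. Speed limits (rad/s): [2.57, 2.57, 3.14, 3.14, 3.14, 3.14].

INTERFACE

Orientations are given as [roll, pitch, yaw] about the fixed x, y, z axes, in that order (R = Rz(yaw) Ry(pitch) Rx(roll)).
In Python, from cell import monitor, vision, workorder gives the robot as it stands.
- The arm moves only by the tool move_arm, never from a script. Its argument "rows" is a list of rows, each a list of 5 numbers: the shift along the world's x, y, z in mm, then the turn about the world's z in rad, then the closure, from -1 (fully open) to 1 (shut). A call has 1 to 12 rows; each row shifts and turns the commanded pose from where the row before left it; what a row does not reach is not made up. A row lasts 1/10 s, in which the tool goes at most 50 mm and 8.59 degrees, less where a joint would pass 70% of its speed; a pose out of reach is approached as far as the arm can. A call is refused whole if a number of a shift passes 50 or a number of a turn 0.15, either way. A call with a gripper value outside its range is refused whole. The fingers move at their own pace and stop on an object; "newtons" is the grip in N (left out, the last holds). Time passes only in rows, so rows that do not move let the fingers close. It gives the time, the measured TCP pose, the force, the opening and the grip force at its end, in the units of the state.
- monitor.observe(): the state, without advancing time (a new reading comes with each control period).
- vision.read_camera(name): name is "scene" or "top"; returns the picture (384x512x3 uint8, red, green, blue); there is no depth.
- vision.get_calibration(name): a dict with "K" (3x3 intrinsics, pixels), "T" (4x4, takes a point from camera to world coordinates). Camera axes: x right, y up, looking along -z (the intrinsics and any distortion apply to the point x, -y, -z); pixel columns grow to the right and rows downward; lengths in m; the calibration is good to about 2 mm. A picture is of the moment at which its call begins. get_calibration takes no time and is no camera call.
- workorder.hand_in(): hands the job in; it is judged then, once.
The state is a dict: "time": time; "qpos": joint angles; "qvel": joint speeds; "joint_efforts": joint torques, N m; "tool_pos": TCP position; "tool_rot": TCP orientation; "contact_force": force on the tool from outside, world axes, zero at the start; "torque": the same for the moment, N m; "opening": finger opening in m; "grip_force": force on a finger pad.
Only numpy, scipy, OpenCV 4.12 (cv2) and the standard library are available. Lean on these libraries where they do the work, as an engineer would, in place of code of your own. Each camera call takes 0.05 s, during which the arm holds its last target. There are 200 camera calls.

## Working session

There is one attempt and no reset: what is moved stays moved. The work goes in short steps, Python scripts to look and compute and a tool call to move; the robot and the scene stay as the last step left them, time stands still between calls to the robot, and variables do not carry over. Pictures are saved under pics/ and viewed, at most 10 in all, crops included, and the job is handed in when it is done.

Besides the shell and the picture viewer there is one more tool, called after "Emit:" in YAML: its name, and indented under it one key for each argument. move_arm: Moves the arm, as the interface text tells. Its arguments: {"type":"object","properties":{"rows":{"type":"array","items":{"type":"array","items":{"type":"number"}}},"newtons":{"type":"number"}},"required":["rows"]}

```bash
ls; mkdir -p pics
cat > h.py <<'E'
import numpy as np, cv2
from cell import monitor, vision, workorder
def cal(n):
    c=vision.get_calibration(n); return np.array(c["K"]),np.array(c["T"]),c
def ray(n,u,v):
    K,T,_=cal(n); d=np.linalg.inv(K)@[u,v,1]; d=np.array([d[0],-d[1],-d[2]])
    return T[:3,3],T[:3,:3]@d
def plane(n,u,v,z):
    o,d=ray(n,u,v); return o+d*(z-o[2])/d[2]
def proj(n,p):
    K,T,_=cal(n); q=T[:3,:3].T@(np.array(p)-T[:3,3]); q=K@[q[0],-q[1],-q[2]]; return q[:2]/q[2]
def tri(a,b):
    A=np.zeros((3,3));y=np.zeros(3)
    for n,u,v in (a,b):
        o,d=ray(n,u,v); d=d/np.linalg.norm(d); P=np.eye(3)-np.outer(d,d); A+=P; y+=P@o
    return np.linalg.solve(A,y)
def shot(n,f=None):
    im=np.array(vision.read_camera(n))[:,:,::-1].copy()
    if f: cv2.imwrite(f"pics/{f}.png",im)
    return im
E
python3 - <<'E'
from h import *
print(monitor.observe())
for n in("scene","top"):
    print(n,cal(n)[2]); im=shot(n,n+"0")
a=cv2.imread("pics/top0.png");cv2.imwrite("pics/top0b.png",cv2.resize(a,(800,600),interpolation=2))
a=cv2.imread("pics/scene0.png");cv2.imwrite("pics/scene0b.png",cv2.resize(a,(800,600),interpolation=2))
E
```

```text
pics
{'time': 0.0, 'qpos': array([-1.34696216e+00,  3.42709183e-01,  1.52503480e+00,  2.14992688e-06,
        1.27540279e+00, -1.46001923e-01]), 'qvel': array([-3.00562479e-04,  8.46502290e-04, -7.24389451e-04,  8.19060868e-05,
        1.07067248e-03,  2.82872385e-04]), 'joint_efforts': array([-1.18080094e-03, -4.31246817e+01, -2.44216669e+01,  7.16469996e-02,
        5.60376188e-02, -1.21713188e-04]), 'tool_pos': array([ 0.18969471, -0.48908393,  0.22604579]), 'tool_rot': array([-3.14005537e+00, -2.28132895e-04,  3.69835283e-01]), 'contact_force': array([-0.12371305,  0.02432076,  0.17812057]), 'torque': array([ 0.02318425,  0.06121293, -0.03316809]), 'grip_force': 0.0, 'opening': 0.09243737645011325}
scene {'K': array([[459.07221948,   0.        , 261.68702411],
       [  0.        , 459.07221948, 195.42250292],
       [  0.        ,   0.        ,   1.        ]]), 'T': array([[-0.57050018,  0.62864868, -0.52851716, -0.04208369],
       [-0.82118921, -0.4261739 ,  0.37950506,  0.42349927],
       [ 0.01333513,  0.65052029,  0.7593718 ,  0.89049741],
       [ 0.        ,  0.        ,  0.        ,  1.        ]])}
top {'K': array([[470.98466258,   0.        , 261.10402375],
       [  0.        , 470.98466258, 191.08875684],
       [  0.        ,   0.        ,   1.        ]]), 'T': array([[ 5.41742276e-03,  9.86928003e-01, -1.61070691e-01,
         3.62566723e-01],
       [-9.99634263e-01,  1.07709476e-03, -2.70218398e-02,
        -7.70381974e-03],
       [-2.64951220e-02,  1.61158171e-01,  9.86572883e-01,
         1.19369556e+00],
       [ 0.00000000e+00,  0.00000000e+00,  0.00000000e+00,
         1.00000000e+00]])}
```

View pics/top0b.png

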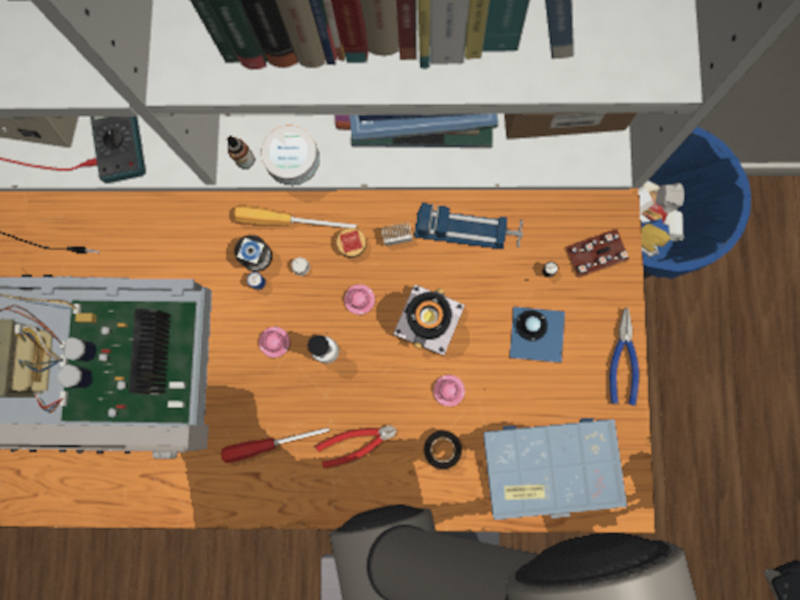

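View pics/scene0b.png

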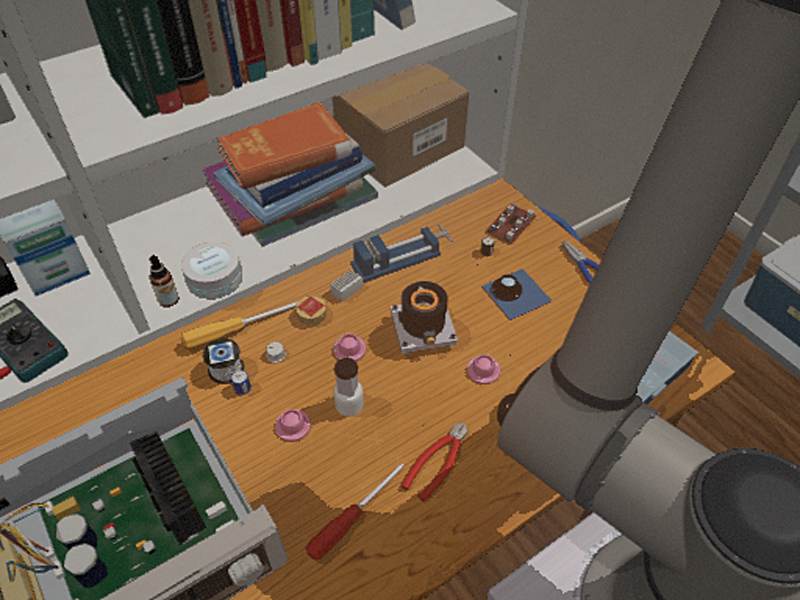

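Top view (800x600): lamp (429,314), black carrier on the blue mat (533,324), pusher (323,348). The three look-alikes, at (359,299), (274,342) and (449,390), are pink, so I leave them. The carrier meant is the only black one, on the mat. I'll confirm that in a crop.

Run:
```python
from h import *
t=cv2.imread("pics/top0.png");s=cv2.imread("pics/scene0.png")
a=cv2.resize(t[170:250,180:380],(800,320),interpolation=2)
b=cv2.resize(s[160:280,190:360],(0,0),fx=2.3,fy=2.3,interpolation=2)
c=np.zeros((600,800,3),np.uint8);c[:320]=a;c[322:322+b.shape[0],:b.shape[1]]=b[:278]
cv2.imwrite("pics/crop1.png",c)
hs=cv2.cvtColor(t,cv2.COLOR_BGR2HSV)
def comp(m,x0,x1,y0,y1,nm):
    z=np.zeros(m.shape,np.uint8);z[y0:y1,x0:x1]=m[y0:y1,x0:x1]
    n,l,st,ce=cv2.connectedComponentsWithStats(z)
    for i in range(1,n):
        if st[i,4]>15: print(nm,st[i],ce[i].round(1))
v=hs[:,:,2];sat=hs[:,:,1];H=hs[:,:,0]
comp((v<70).astype(np.uint8),320,365,190,235,'carrier dark top')
comp(((H>95)&(H<125)&(sat>70)).astype(np.uint8),320,370,190,240,'mat')
comp((v<75).astype(np.uint8),245,305,175,230,'lamp dark top')
comp((v<75).astype(np.uint8),190,225,205,240,'pusher head top')
comp(((sat<60)&(v>130)).astype(np.uint8),190,225,205,240,'pusher white top')
hs=cv2.cvtColor(s,cv2.COLOR_BGR2HSV);v=hs[:,:,2];sat=hs[:,:,1];H=hs[:,:,0]
comp((v<70).astype(np.uint8),305,355,165,205,'carrier dark sc')
comp((v<75).astype(np.uint8),245,300,170,225,'lamp dark sc')
comp((v<75).astype(np.uint8),205,240,222,270,'pusher head sc')
comp(((sat<60)&(v>130)).astype(np.uint8),205,240,222,270,'pusher white sc')
```

```text
carrier dark top [330 199  20  19 201] [339.1 208.1]
mat [327 197  34  34 724] [344.7 216.1]
lamp dark top [259 187  30  30 383] [273.8 202.1]
pusher head top [197 215  13  13 134] [203.1 220.8]
pusher white top [200 216  17  16 109] [210.5 225.3]
carrier dark sc [314 176  20  17 209] [323.8 184.9]
lamp dark sc [245 170  18   6  31] [253.2 172.3]
lamp dark sc [255 180  31  40 648] [270.6 199.6]
lamp dark sc [266 188  12   7  53] [271.2 191. ]
pusher head sc [214 229  15  14 159] [221.2 235.7]
pusher white sc [214 245  18  18 124] [224.9 253.5]
```

View pics/crop1.png

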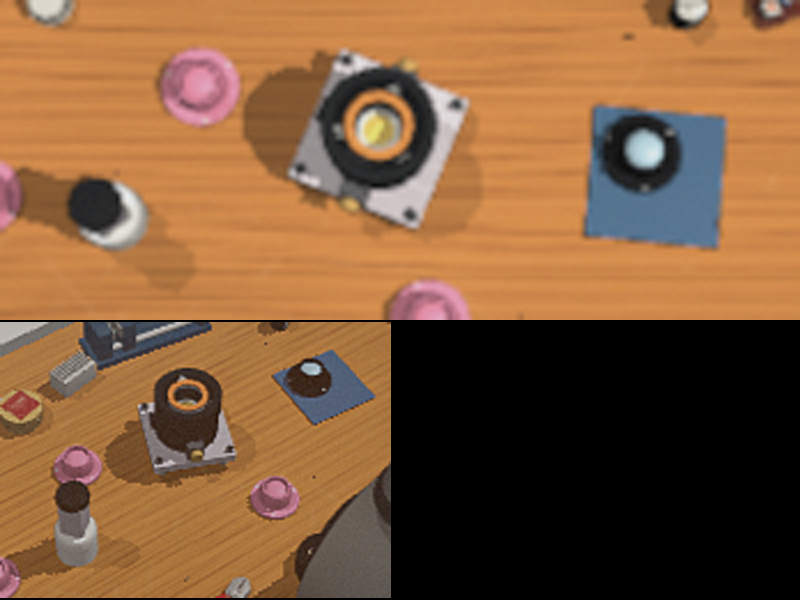

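The crop confirms it: the black carrier with pale-blue lens is on the blue mat at native top (340,208). The lamp ring is at (274.5,201.5) and the pusher head at (203.8,221). Next, metric positions.

Run:
```python
from h import *
t=cv2.imread("pics/top0.png");s=cv2.imread("pics/scene0.png")
def big(m,box,fit=True):
    x0,x1,y0,y1=box; z=np.zeros(m.shape,np.uint8); z[y0:y1,x0:x1]=m[y0:y1,x0:x1]
    c=max(cv2.findContours(z,0,1)[0],key=cv2.contourArea); c=cv2.convexHull(c)
    e=cv2.fitEllipse(c); return np.array(e[0]),e[1],e[2]
HT=cv2.cvtColor(t,cv2.COLOR_BGR2HSV);HS=cv2.cvtColor(s,cv2.COLOR_BGR2HSV)
def inr(h,lo,hi): return cv2.inRange(h,lo,hi)
print('samples',HT[186,274-0],HT[192,274],HT[230,250],HS[185,271],HS[196,271])
ot=big(inr(HT,(5,170,170),(14,255,255)),(260,290,187,217)); os=big(inr(HS,(5,170,130),(12,255,255)),(258,286,182,200))
print('orange',ot,os); p=tri(('top',*ot[0]),('scene',*os[0])); print(p,proj('top',p)-ot[0])
rim=big(inr(HT,(0,0,0),(179,255,75)),(259,289,187,217)); print('rim',rim)
for z in(.07,.077,.084): print(z,plane('top',*rim[0],z))
lt=big(inr(HT,(85,20,130),(110,140,255)),(334,348,200,214)); ls=big(inr(HS,(85,20,130),(110,140,255)),(316,334,174,188)); print('lens',lt,ls)
p=tri(('top',*lt[0]),('scene',*ls[0])); print(p,plane('top',*lt[0],.025),plane('scene',*ls[0],.025))
ct=big(inr(HT,(0,0,0),(179,255,75)),(330,350,199,218)); print('carr',ct,plane('top',*ct[0],.008))
ht=big(inr(HT,(0,0,0),(179,255,75)),(195,212,213,228)); hsn=big(inr(HS,(0,0,0),(179,255,75)),(212,231,227,243)); print('head',ht,hsn)
p=tri(('top',*ht[0]),('scene',*hsn[0])); print(p,plane('top',*ht[0],.095),plane('scene',*hsn[0],.09))
```

```text
samples [  3  17 161] [ 13 146 131] [ 14 162 213] [ 14 167 215] [ 17 164 183]Traceback (most recent call last):
  File "<stdin>", line 10, in <module>
  File "<stdin>", line 5, in big
ValueError: max() iterable argument is empty
```

```bash
cat > m.py <<'E'
from h import *
def big(m,box):
    x0,x1,y0,y1=box; z=np.zeros(m.shape,np.uint8); z[y0:y1,x0:x1]=m[y0:y1,x0:x1]
    c=max(cv2.findContours(z,0,1)[0],key=cv2.contourArea); c=cv2.convexHull(c)
    e=cv2.fitEllipse(c); return np.array(e[0]),np.round(e[1],1),round(e[2])
E
python3 - <<'E'
from m import *
t=cv2.imread("pics/top0.png");s=cv2.imread("pics/scene0.png")
HT=cv2.cvtColor(t,cv2.COLOR_BGR2HSV);HS=cv2.cvtColor(s,cv2.COLOR_BGR2HSV)
inr=cv2.inRange
ot=big(inr(HT,(5,110,100),(20,255,255)),(265,284,192,211)); os=big(inr(HS,(5,120,110),(20,255,255)),(262,281,183,200))
print('orange',ot,os); p=tri(('top',*ot[0]),('scene',*os[0])); print(p,proj('top',p)-ot[0])
rim=big(inr(HT,(0,0,0),(179,255,75)),(259,289,187,217)); print('rim',rim)
for z in(.07,.077,.084): print(z,plane('top',*rim[0],z))
def f(nm,fn):
    try: print(nm,*fn())
    except Exception as e: print(nm,e)
def lens():
    lt=big(inr(HT,(85,20,150),(110,140,255)),(335,347,202,213)); ls=big(inr(HS,(85,20,150),(110,140,255)),(319,332,175,186))
    return lt,ls,tri(('top',*lt[0]),('scene',*ls[0])),plane('top',*lt[0],.025),plane('scene',*ls[0],.025)
f('lens',lens)
ct=big(inr(HT,(0,0,0),(179,255,75)),(330,350,199,218)); print('carr',ct,plane('top',*ct[0],.008))
def head():
    ht=big(inr(HT,(0,0,0),(179,255,75)),(195,212,213,228)); hs=big(inr(HS,(0,0,0),(179,255,75)),(212,231,227,243))
    return ht,hs,tri(('top',*ht[0]),('scene',*hs[0])),plane('top',*ht[0],.093),plane('scene',*hs[0],.091)
f('head',head)
E
```

```text
orange (array([274.26428223, 200.73571777]), array([17.5, 17.9]), 45) (array([271.37353516, 191.31636047]), array([13.4, 17.8]), 92)
[ 0.52138469 -0.00880276  0.07761873] [0.02042492 0.0199352 ]
rim (array([273.8560791 , 201.47673035]), array([28.2, 30. ]), 6)
0.07 [ 0.52071375 -0.00778017  0.07      ]
0.077 [ 0.51972858 -0.00777969  0.077     ]
0.084 [ 0.51874341 -0.00777922  0.084     ]
lens (array([340.97158813, 207.02839661]), array([8.1, 9. ]), 135) (array([324.72793579, 179.75740051]), array([4.8, 7.5]), 99) [ 0.51400839 -0.17481714  0.02289266] [ 0.51337238 -0.17485774  0.025     ] [ 0.51301993 -0.17302169  0.025     ]
carr (array([339.6557312 , 207.68293762]), array([18.6, 19.7]), 109) [ 0.51389331 -0.17394295  0.008     ]
head (array([203.14553833, 220.76631165]), array([12.5, 13.1]), 131) (array([221.03973389, 235.68795776]), array([13.5, 14.3]), 78) [0.47185962 0.15916921 0.08837867] [0.47138351 0.15844971 0.093     ] [0.47020195 0.16005246 0.091     ]
```

Emit:
move_arm:
  rows:
    - [33,32,0,0,-1]
    - [33,32,0,0,-1]
    - [33,32,0,0,-1]
    - [33,32,0,0,-1]
    - [33,32,0,0,-1]
    - [33,32,0,0,-1]
    - [33,32,-10,0,-1]
    - [33,32,-20,0,-1]
    - [30,30,-30,0,-1]
    - [30,29,-40,0,-1]
    - [0,0,-20,0,-1]
    - [0,0,0,0,-1]

```text
time: 1.3
tool_pos: [0.5069, -0.1777, 0.11]
tool_rot: [-3.136, 0.005, 0.372]
contact_force: [-0.7, 0.1, -1.2]
opening: 0.0917
grip_force: 0.0
```

Run:
```python
from m import *
t=cv2.imread("pics/top0.png");s=cv2.imread("pics/scene0.png")
a=cv2.resize(s[225:270,200:250],(0,0),fx=8,fy=8,interpolation=2)
b=cv2.resize(t[205:240,190:230],(0,0),fx=8,fy=8,interpolation=2)
c=np.zeros((360,800,3),np.uint8);c[:360,:400]=a;c[:280,420:740]=b;cv2.imwrite("pics/crop2.png",c)
print(monitor.observe()["tool_pos"])
```

```text
[ 0.50693772 -0.17765771  0.11001743]
```

View pics/crop2.png

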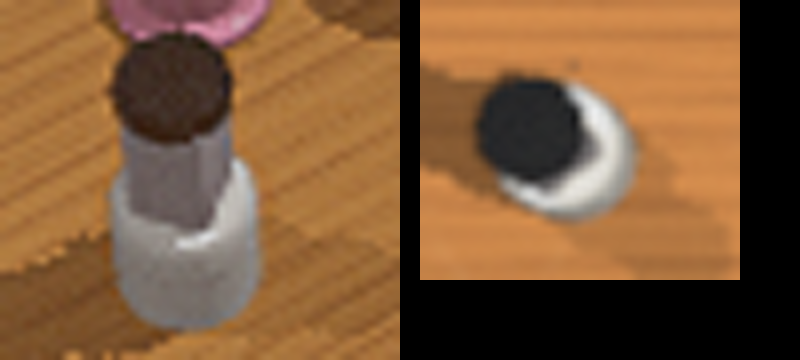

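The pusher crop shows a two-face shank in the scene view. The left face is wide (crop x 125–200) and the right narrow (200–230), which gives the shank yaw. The arm is 7 mm short in x and 3 mm in y over the carrier.

Run:
```python
from m import *
c=np.array([.471,.159])
for deg in range(0,90,10):
    r=[]
    for k in range(4):
        a=np.radians(deg+45+90*k); p=proj('scene',[*(c+.01697*np.array([np.cos(a),np.sin(a)])),.05]); r.append(((p-[200,225])*8).round())
    r.sort(key=lambda p:p[0]); print(deg,[list(map(int,p)) for p in r])
```

```text
0 [[118, 159], [164, 220], [192, 119], [238, 178]]
10 [[116, 168], [174, 221], [182, 118], [240, 170]]
20 [[117, 177], [171, 119], [185, 220], [239, 161]]
30 [[119, 186], [161, 121], [196, 218], [237, 152]]
40 [[122, 194], [151, 125], [206, 214], [233, 144]]
50 [[128, 202], [142, 129], [215, 209], [227, 137]]
60 [[133, 136], [135, 208], [220, 130], [223, 203]]
70 [[127, 143], [144, 213], [212, 125], [230, 195]]
80 [[122, 151], [153, 217], [202, 121], [235, 187]]
```

Emit:
move_arm:
  rows:
    - [7,3,-30,0,-1]
    - [0,0,-30,0,-1]
    - [0,0,-10,0,-1]
    - [0,0,-10,0,-1]
    - [0,0,-10,0,-1]
    - [0,0,0,0,-1]
    - [0,0,0,0,-1]

```text
time: 2.0
tool_pos: [0.5159, -0.177, 0.024]
tool_rot: [3.141, -0.001, 0.37]
contact_force: [-0.5, 0.0, 0.1]
opening: 0.0918
grip_force: 0.0
```

Emit:
move_arm:
  rows:
    - [-2,2.5,-6,0,-1]
    - [0,0,-4,0,-1]
    - [0,0,-3,0,-1]
    - [0,0,0,0,-1]
    - [0,0,0,0,-1]

```text
time: 2.5
tool_pos: [0.5135, -0.1741, 0.0103]
tool_rot: [3.142, 0.0, 0.37]
contact_force: [-0.3, -0.5, -0.1]
opening: 0.0918
grip_force: 0.0
```

Emit:
move_arm:
  rows:
    - [0,0,0,0,1]
    - [0,0,0,0,1]
    - [0,0,0,0,1]
    - [0,0,0,0,1]
    - [0,0,0,0,1]
    - [0,0,0,0,1]
    - [0,0,0,0,1]
    - [0,0,0,0,1]
    - [0,0,0,0,1]
    - [0,0,0,0,1]
  newtons: 20

```text
time: 3.5
tool_pos: [0.5135, -0.1742, 0.0103]
tool_rot: [3.141, -0.0, 0.37]
contact_force: [-0.3, 0.3, 0.3]
opening: 0.032
grip_force: 20.0
```

Emit:
move_arm:
  rows:
    - [0,0,10,0,1]
    - [0,0,25,0,1]
    - [0,0,40,0,1]
    - [0,0,40,0,1]
    - [1,25,15,0,1]
    - [1,35,0,0,1]
    - [1,35,0,0,1]
    - [2,35,0,0,1]
    - [1,25,0,0,1]
    - [1,11,0,0,1]
    - [0,0,0,0,1]
    - [0,0,0,0,1]

```text
time: 4.7
tool_pos: [0.5206, -0.0089, 0.1405]
tool_rot: [3.141, -0.0, 0.37]
contact_force: [0.2, 0.0, -0.6]
opening: 0.0322
grip_force: 20.0
```

Run:
```python
from m import *
o=monitor.observe();print(o["tool_pos"],o["contact_force"],proj('top',o["tool_pos"]),proj('scene',o["tool_pos"]))
t=shot('top','top1');s=shot('scene','scene1')
c=np.zeros((600,800,3),np.uint8)
c[:300,:800]=cv2.resize(t[165:240,174:374],(800,300),interpolation=2)
c[300:600,:800]=cv2.resize(s[150:225,180:380],(800,300),interpolation=2)
cv2.imwrite("pics/crop3.png",c)
```

```text
[ 0.52063588 -0.0089345   0.14054963] [ 0.21072448  0.02145834 -0.62519465] [274.37375382 197.16018829] [272.40799208 173.0752109 ]
```

View pics/crop3.png

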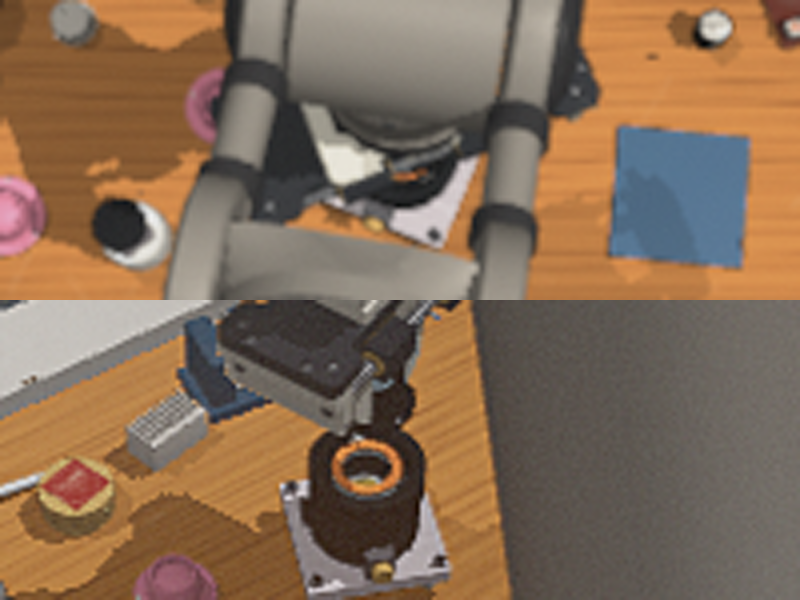

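The top view is blocked by the wrist. In the scene view the carrier hangs over the lamp, near crop (375,393), which matches the TCP projection. Descending carefully.

Emit:
move_arm:
  rows:
    - [0,0,-15,0,1]
    - [0,0,-15,0,1]
    - [0,0,-8,0,1]
    - [0,0,-5,0,1]
    - [0,0,-3,0,1]
    - [0,0,0,0,1]
    - [0,0,0,0,1]
    - [0,0,0,0,1]

```text
time: 5.6
tool_pos: [0.5208, -0.0082, 0.0948]
tool_rot: [3.141, -0.001, 0.37]
contact_force: [0.2, 1.2, -0.4]
opening: 0.0319
grip_force: 20.0
```

Run:
```python
from m import *
o=monitor.observe();print(o["tool_pos"],o["contact_force"],proj('scene',o["tool_pos"]-[0,0,.003]))
s=shot('scene','scene2')
cv2.imwrite("pics/crop4.png",cv2.resize(s[160:235,225:325],(800,600),interpolation=2))
```

```text
[ 0.52082191 -0.00817169  0.09477913] [ 0.22021685  1.20940342 -0.43543303] [271.44357714 187.57491969]
```

View pics/crop4.png

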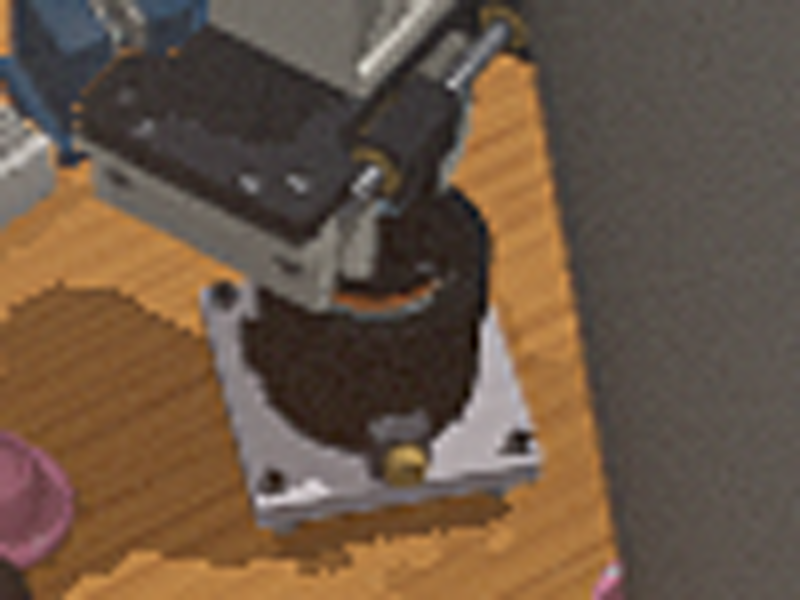

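The carrier hangs just above the rim; the orange ring still shows below it at crop (385,298). It looks centred. Feeling down.

Emit:
move_arm:
  rows:
    - [0,0,-2,0,1]
    - [0,0,-2,0,1]
    - [0,0,-2,0,1]
    - [0,0,0,0,1]
    - [0,0,0,0,1]

```text
time: 6.15
tool_pos: [0.5205, -0.0081, 0.0882]
tool_rot: [-3.142, 0.0, 0.37]
contact_force: [0.4, -0.8, -0.7]
opening: 0.0321
grip_force: 20.0
```

Emit:
move_arm:
  rows:
    - [0,0,-1,0,1]
    - [0,0,-1,0,1]
    - [0,0,0,0,1]
    - [0,0,0,0,1]

```text
time: 6.55
tool_pos: [0.5206, -0.0082, 0.0864]
tool_rot: [3.141, -0.0, 0.37]
contact_force: [-0.3, 0.2, 0.8]
opening: 0.0326
grip_force: 20.0
```

Emit:
move_arm:
  rows:
    - [0,0,-1,0,1]
    - [0,0,0,0,1]
    - [0,0,0,0,1]

```text
time: 6.85
tool_pos: [0.5206, -0.0082, 0.0854]
tool_rot: [3.141, -0.0, 0.37]
contact_force: [0.5, -0.8, 0.7]
opening: 0.0321
grip_force: 20.0
```

Emit:
move_arm:
  rows:
    - [0,0,-1,0,1]
    - [0,0,0,0,1]
    - [0,0,0,0,1]

```text
time: 7.15
tool_pos: [0.5206, -0.0082, 0.0844]
tool_rot: [3.141, -0.0, 0.37]
contact_force: [0.0, -0.5, 1.1]
opening: 0.0321
grip_force: 20.0
```

Emit:
move_arm:
  rows:
    - [0,0,0,0,0.2]
    - [0,0,0,0,0]
    - [0,0,0,0,-0.3]
    - [0,0,0,0,-0.3]
    - [0,0,0,0,-0.3]
    - [0,0,0,0,-0.3]

```text
time: 7.75
tool_pos: [0.5204, -0.0081, 0.0842]
tool_rot: [-3.142, 0.0, 0.37]
contact_force: [-0.6, -0.3, 0.6]
opening: 0.0597
grip_force: 0.0
```

Emit:
move_arm:
  rows:
    - [0,0,10,0,-0.3]
    - [0,0,25,0,-0.5]
    - [0,0,35,0,-1]
    - [0,10,15,0,-1]
    - [0,40,0,0.1,-1]
    - [-8,40,0,0.1,-1]
    - [-12,40,0,0.09,-1]
    - [-15,30,0,0,-1]
    - [-10,8,0,0,-1]
    - [-5,0,0,0,-1]
    - [0,0,0,0,-1]
    - [0,0,0,0,-1]

```text
time: 8.95
tool_pos: [0.4712, 0.1587, 0.1696]
tool_rot: [3.141, -0.0, 0.658]
contact_force: [0.2, -0.1, -0.1]
opening: 0.0916
grip_force: 0.0
```

Run:
```python
from m import *
o=monitor.observe();print(o["time"],o["tool_pos"],o["tool_rot"],o["contact_force"],o["qpos"])
t=shot('top','top3');s=shot('scene','scene3')
c=np.zeros((600,800,3),np.uint8)
c[:,:400]=cv2.resize(t[170:245,245:295],(400,600),interpolation=2)
c[:,400:]=cv2.resize(s[165:240,245:295],(400,600),interpolation=2)
cv2.imwrite("pics/crop5.png",c)
```

```text
8.95 [0.47115664 0.15870913 0.16959796] [ 3.14087484e+00 -4.50872117e-04  6.58219086e-01] [ 0.19012052 -0.09444338 -0.0811737 ] [ 1.70904840e-01  3.47180040e-01  1.68684372e+00 -4.73152447e-04
  1.10683443e+00  1.08369382e+00]
```

View pics/crop5.png

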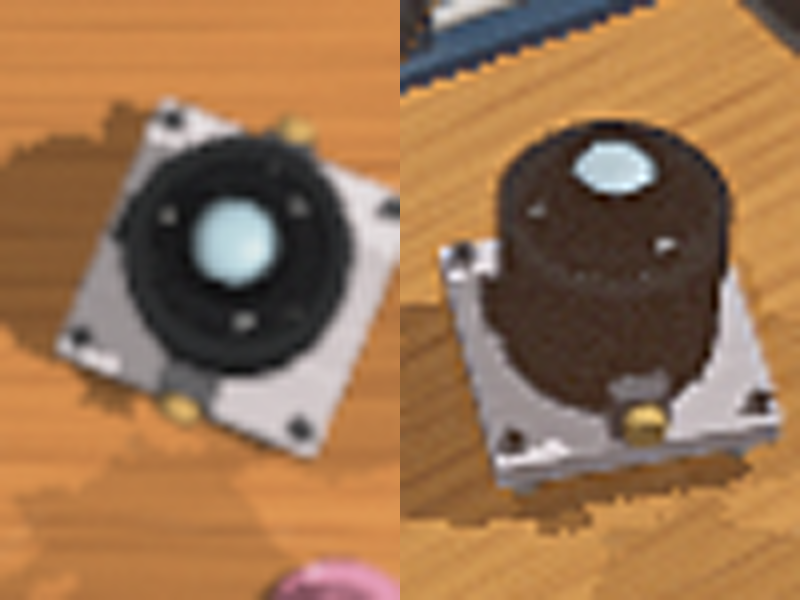

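The carrier sits level and centred in the mouth (lens at top crop (236,242), scene (614,167)), so it went in well. Now the pusher.

Run:
```python
from m import *
t=cv2.imread("pics/top3.png");s=cv2.imread("pics/scene3.png")
HT=cv2.cvtColor(t,cv2.COLOR_BGR2HSV);HS=cv2.cvtColor(s,cv2.COLOR_BGR2HSV);inr=cv2.inRange
lt=big(inr(HT,(85,20,150),(110,140,255)),(265,285,190,210)); ls=big(inr(HS,(85,20,150),(110,140,255)),(263,280,178,192))
print(lt,ls,tri(('top',*lt[0]),('scene',*ls[0])))
```

```text
(array([274., 200.]), array([8.9, 8.9]), 0) (array([271.40985107, 185.5983429 ]), array([5.8, 9.1]), 94) [ 0.52033909 -0.00786925  0.09921424]
```

Emit:
move_arm:
  rows:
    - [0,0,-35,0,-1]
    - [0,0,-35,0,-1]
    - [0,0,-25,0,-1]
    - [0,0,-18,0,-1]
    - [0,0,-8,0,-1]
    - [0,0,-5,0,-1]
    - [0,0,0,0,-1]
    - [0,0,0,0,-1]
    - [0,0,0,0,-1]

```text
time: 9.95
tool_pos: [0.4712, 0.1599, 0.0442]
tool_rot: [3.141, -0.002, 0.66]
contact_force: [0.1, -0.5, -0.6]
opening: 0.092
grip_force: 0.0
```

Emit:
move_arm:
  rows:
    - [0,0,-1,0,1]
    - [0,0,0,0,1]
    - [0,0,0,0,1]
    - [0,0,0,0,1]
    - [0,0,0,0,1]
    - [0,0,0,0,1]
    - [0,0,0,0,1]
    - [0,0,0,0,1]
    - [0,0,0,0,1]
    - [0,0,0,0,1]
    - [0,0,0,0,1]
  newtons: 60

```text
time: 11.05
tool_pos: [0.4706, 0.1598, 0.0423]
tool_rot: [3.141, -0.0, 0.66]
contact_force: [0.5, 0.1, 0.0]
opening: 0.0282
grip_force: 60.0
```

Opening is 28 mm instead of 24, so the shank is gripped about 12° off its flats. Re-reading the crop (near corner at (213,233)) gives a yaw of about 50°. I'll open, turn +0.2 and close again.

Emit:
move_arm:
  rows:
    - [0,0,0,0,0]
    - [0,0,0,0,0]
    - [0,0,0,0,0]
    - [0,0,0,0.1,0]
    - [0,0,0,0.1,0]
    - [0,0,0,0,1]
    - [0,0,0,0,1]
    - [0,0,0,0,1]
    - [0,0,0,0,1]
    - [0,0,0,0,1]
    - [0,0,0,0,1]
    - [0,0,0,0,1]
  newtons: 60

```text
time: 12.25
tool_pos: [0.4704, 0.1599, 0.0422]
tool_rot: [-3.142, 0.0, 0.86]
contact_force: [0.3, -0.2, -2.3]
opening: 0.0287
grip_force: 59.9
```

Run:
```python
from m import *
o=monitor.observe();print(o["tool_pos"],o["contact_force"],o["torque"],o["opening"])
t=shot('top','top4');s=shot('scene','scene4')
c=np.zeros((600,800,3),np.uint8)
c[:]=cv2.resize(s[205:280,180:280],(800,600),interpolation=2)
cv2.imwrite("pics/crop6.png",c)
```

```text
[0.47040729 0.15985208 0.04224919] [ 0.31133938 -0.16706585 -2.34027748] [ 0.02250819 -0.01639569 -0.02013942] 0.028666834759140333
```

View pics/crop6.png

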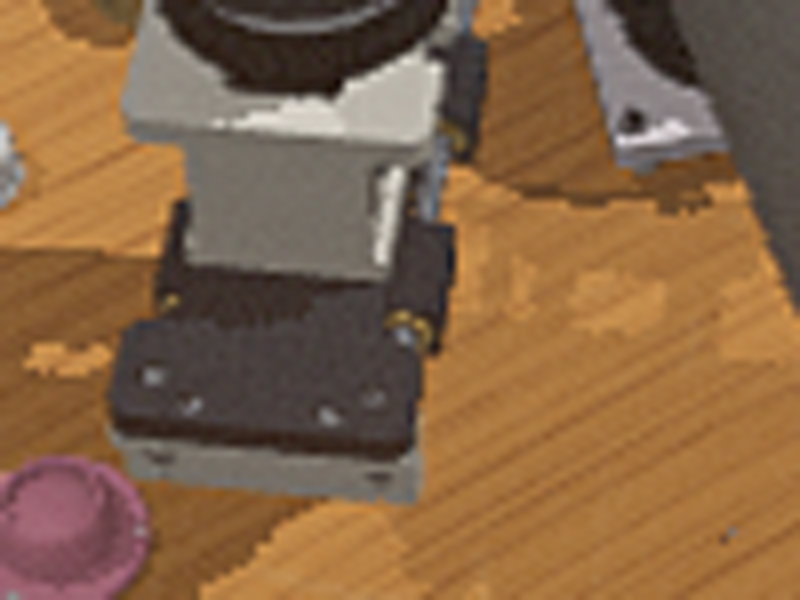

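The pusher is hidden under the gripper here. I'll back off and look at the shank again.

Emit:
move_arm:
  rows:
    - [0,0,0,0,0]
    - [0,0,0,0,-0.5]
    - [0,0,0,0,-1]
    - [0,0,0,0,-1]
    - [0,0,20,0,-1]
    - [0,0,40,0,-1]
    - [0,0,45,0,-1]
    - [0,-30,30,0,-1]
    - [0,-45,0,0,-1]
    - [0,-45,0,0,-1]
    - [0,-40,0,0,-1]
    - [0,0,0,0,-1]

```text
time: 13.55
tool_pos: [0.4706, -0.0041, 0.1775]
tool_rot: [3.14, 0.001, 0.855]
contact_force: [-0.6, 0.3, 0.2]
opening: 0.092
grip_force: 0.0
```

Run:
```python
from m import *
o=monitor.observe();print(o["time"],o["tool_pos"],o["tool_rot"])
t=shot('top','top5');s=shot('scene','scene5')
c=np.zeros((500,800,3),np.uint8)
c[:500,:400]=cv2.resize(s[225:275,200:240],(400,500),interpolation=2)
c[:350,400:]=cv2.resize(t[205:240,190:230],(400,350),interpolation=2)
HT=cv2.cvtColor(t,cv2.COLOR_BGR2HSV);HS=cv2.cvtColor(s,cv2.COLOR_BGR2HSV);inr=cv2.inRange
ht=big(inr(HT,(0,0,0),(179,255,75)),(195,212,213,228)); hs=big(inr(HS,(0,0,0),(179,255,75)),(212,231,227,243))
print(ht,hs,tri(('top',*ht[0]),('scene',*hs[0])),plane('top',*ht[0],.093))
cv2.imwrite("pics/crop7.png",c)
for deg in range(0,90,10):
    r=[]
    for k in range(4):
        a=np.radians(deg+45+90*k); p=proj('scene',[*(np.array([.4705,.1595])+.01697*np.array([np.cos(a),np.sin(a)])),.04]); r.append(((p-[200,225])*10).round())
    r.sort(key=lambda p:p[0]); print(deg,[list(map(int,p)) for p in r])
```

```text
13.55 [ 0.47061792 -0.00408334  0.17754338] [3.14015079e+00 6.31696603e-04 8.54874006e-01]
(array([203.46757507, 221.13075256]), array([12.8, 13.8]), 119) (array([221.19540405, 235.84040833]), array([14.2, 14.7]), 56) [0.47128571 0.15872574 0.08800461] [0.47052599 0.15766774 0.093     ]
0 [[150, 227], [206, 303], [242, 177], [299, 251]]
10 [[148, 238], [220, 304], [229, 176], [301, 240]]
20 [[148, 250], [215, 177], [233, 303], [300, 229]]
30 [[150, 260], [203, 179], [246, 300], [298, 218]]
40 [[155, 271], [190, 184], [259, 296], [293, 208]]
50 [[162, 280], [179, 190], [270, 289], [285, 199]]
60 [[169, 198], [171, 288], [277, 191], [280, 281]]
70 [[160, 207], [182, 295], [266, 185], [289, 272]]
80 [[154, 217], [193, 300], [254, 180], [295, 262]]
```

View pics/crop7.png

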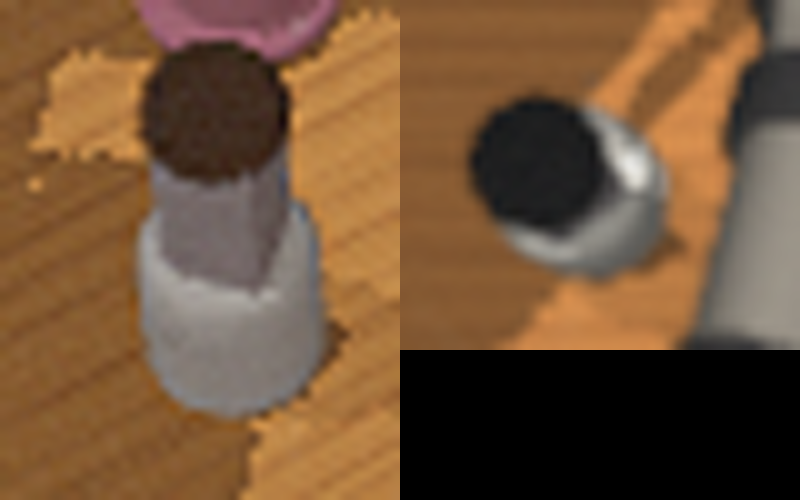

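The bottom corners of the shank, at crop (158,272) and (265,293), give a yaw of about 44° (0.76 rad). The pusher still stands upright in place. Regripping at yaw 0.76, a bit higher.

Emit:
move_arm:
  rows:
    - [0,40,0,-0.05,-1]
    - [0,45,0,-0.05,-1]
    - [0,45,0,0,-1]
    - [0,33,0,0,-1]
    - [0,0,-20,0,-1]
    - [0,0,-35,0,-1]
    - [0,0,-35,0,-1]
    - [0,0,-25,0,-1]
    - [0,0,-10,0,-1]
    - [0,0,-5,0,-1]
    - [0,0,0,0,-1]
    - [0,0,0,0,-1]

```text
time: 14.85
tool_pos: [0.4713, 0.1633, 0.0484]
tool_rot: [3.14, -0.002, 0.76]
contact_force: [0.7, -0.2, 0.3]
opening: 0.0916
grip_force: 0.0
```

Emit:
move_arm:
  rows:
    - [0,0,0,0,1]
    - [0,0,0,0,1]
    - [0,0,0,0,1]
    - [0,0,0,0,1]
    - [0,0,0,0,1]
    - [0,0,0,0,1]
    - [0,0,0,0,1]
    - [0,0,0,0,1]
    - [0,0,0,0,1]
    - [0,0,0,0,1]
  newtons: 40

```text
time: 15.85
tool_pos: [0.4706, 0.1628, 0.0473]
tool_rot: [3.141, -0.0, 0.76]
contact_force: [0.5, -1.0, -0.4]
opening: 0.0311
grip_force: 40.0
```

Emit:
move_arm:
  rows:
    - [0,0,0,0,0]
    - [0,0,0,0,0]
    - [0,0,0,0,0]
    - [0.5,-2,-2,0.04,0]
    - [0,-2,-1,0.03,0]
    - [0,0,0,0,0]
    - [0,0,0,0,1]
    - [0,0,0,0,1]
    - [0,0,0,0,1]
    - [0,0,0,0,1]
    - [0,0,0,0,1]
    - [0,0,0,0,1]
  newtons: 30

```text
time: 17.05
tool_pos: [0.471, 0.1589, 0.0444]
tool_rot: [3.141, -0.0, 0.83]
contact_force: [0.3, -0.2, 0.1]
opening: 0.0305
grip_force: 30.0
```

Emit:
move_arm:
  rows:
    - [0,0,0,0,1]
    - [0,0,0,0,1]
    - [0,0,0,0,1]
    - [0,0,0,0,1]
    - [0,0,3,0,1]
    - [0,0,3,0,1]
    - [0,0,0,0,1]
    - [0,0,0,0,1]
  newtons: 60

```text
time: 17.85
tool_pos: [0.471, 0.1588, 0.0504]
tool_rot: [3.141, -0.0, 0.83]
contact_force: [-0.4, 0.3, -0.5]
opening: 0.0302
grip_force: 60.0
```

Run:
```python
from m import *
for i in range(3):
    o=monitor.observe();print(o["time"],o["tool_pos"],o["contact_force"],o["torque"],o["opening"])
```

```text
17.85 [0.47101811 0.15883814 0.05040101] [-0.43414188  0.33368924 -0.54822807] [-0.03171539 -0.07538061 -0.01940017] 0.030170871010320302
17.85 [0.47101811 0.15883814 0.05040101] [-0.43414188  0.33368924 -0.54822807] [-0.03171539 -0.07538061 -0.01940017] 0.030170871010320302
17.85 [0.47101811 0.15883814 0.05040101] [-0.43414188  0.33368924 -0.54822807] [-0.03171539 -0.07538061 -0.01940017] 0.030170871010320302
```

Emit:
move_arm:
  rows:
    - [0,0,-3,0,1]
    - [0,0,-3,0,1]
    - [0,0,0,0,0]
    - [0,0,0,0,-1]
    - [0,0,0,0,-1]
    - [0,0,0,0,-1]
    - [0,0,0,-0.14,-1]
    - [0,0,0,-0.14,-1]
    - [0,0,0,-0.14,-1]
    - [0,0,0,-0.14,-1]
    - [0,0,0,-0.14,-1]
    - [0,0,0,-0.14,-1]

```text
time: 19.05
tool_pos: [0.471, 0.1588, 0.0442]
tool_rot: [3.141, 0.0, -0.016]
contact_force: [0.8, 0.9, -0.8]
opening: 0.0919
grip_force: 0.0
```

Emit:
move_arm:
  rows:
    - [0,0,0,-0.15,-1]
    - [0,0,0,-0.15,-1]
    - [0,0,0,-0.15,-1]
    - [0,0,0,-0.15,-1]
    - [0,0,0,-0.13,-0.2]
    - [0,0,0,0,0]
    - [0,0,0,0,0]
    - [0,0,0,0,0]

```text
time: 19.85
tool_pos: [0.471, 0.1589, 0.0443]
tool_rot: [3.141, 0.0, -0.738]
contact_force: [-0.5, -0.3, -0.8]
opening: 0.0642
grip_force: 0.0
```

Run:
```python
from m import *
o=monitor.observe();print(o["time"],o["tool_pos"],o["tool_rot"],o["opening"])
t=shot('top','top6');s=shot('scene','scene6')
HS=cv2.cvtColor(s,cv2.COLOR_BGR2HSV);HT=cv2.cvtColor(t,cv2.COLOR_BGR2HSV)
for nm,h,b in(('s',HS,(200,250,220,290)),('t',HT,(185,235,205,245))):
    m=((h[:,:,1]<60)&(h[:,:,2]>120)).astype(np.uint8); z=m*0; z[b[2]:b[3],b[0]:b[1]]=m[b[2]:b[3],b[0]:b[1]]
    n,l,st,ce=cv2.connectedComponentsWithStats(z)
    for i in range(1,n):
        if st[i,4]>20: print(nm,st[i],ce[i].round(1))
print(proj('scene',[.4705,.159,0]),proj('scene',[.4705,.159,.04]),proj('scene',[.4705,.159,.02]),proj('top',[.4705,.159,.0]))
cv2.imwrite("pics/crop8.png",cv2.resize(s[205:280,180:280],(800,600),interpolation=2))
```

```text
19.85 [0.47099012 0.1588572  0.04431226] [ 3.14148528e+00  3.40891578e-05 -7.37642281e-01] 0.06420618672263168
s [200 220  27   7  74] [211.7 223.4]
s [214 246  18  21 209] [222.5 257.5]
t [185 205  17  20 292] [192.2 213.5]
t [203 205  10   8  63] [207.5 208.1]
t [208 218   6  12  61] [210.3 223.4]
t [201 236   9   9  67] [205.1 240.7]
t [185 239  15   6  84] [191.5 241.4]
[223.51522981 258.67497064] [222.61604276 248.81966391] [223.07225068 253.8198127 ] [208.32208988 224.72628051]
```

Emit:
move_arm:
  rows:
    - [0,0,0,0,1]
    - [0,0,0,0,1]
    - [0,0,0,0,1]
    - [0,0,0,0,1]
    - [0,0,0,0,1]
    - [0,0,0,0,1]
    - [0,0,0,0,1]
    - [0,0,0,0,1]
  newtons: 60

```text
time: 20.75
tool_pos: [0.4711, 0.1588, 0.0443]
tool_rot: [3.142, -0.0, -0.74]
contact_force: [0.3, -0.2, 0.3]
opening: 0.0295
grip_force: 60.0
```

Run:
```python
from m import *
s=shot('scene','scene7')
cv2.imwrite("pics/crop9.png",cv2.resize(s[205:280,180:280],(800,600),interpolation=2))
```

Emit:
move_arm:
  rows:
    - [0,0,0,0,0]
    - [0,0,0,0,0]
    - [0,0,-1.5,0,0]
    - [0,0,-1.5,0,0]
    - [0,0,0,0,1]
    - [0,0,0,0,1]
    - [0,0,0,0,1]
    - [0,0,0,0,1]
    - [0,0,0,0,1]
    - [0,0,0,0,1]
  newtons: 60

```text
time: 21.8
tool_pos: [0.4712, 0.1589, 0.0414]
tool_rot: [-3.141, -0.0, -0.74]
contact_force: [1.7, 0.1, 0.8]
opening: 0.0277
grip_force: 51.5
```

Run:
```python
from m import *
s=shot('scene','scene8')
cv2.imwrite("pics/crop10.png",cv2.resize(s[205:280,180:280],(800,600),interpolation=2))
```

```text
(no output)
```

View pics/crop10.png

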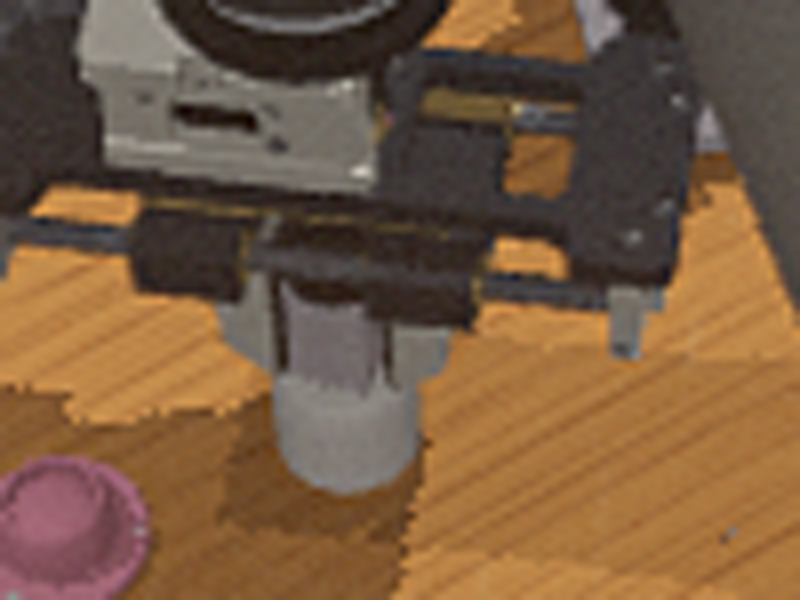

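The pusher stands upright and symmetric between the fingers (shank x 290–375, foot 275–420 in the crop). It's a usable grip. Lifting slightly to test it.

Emit:
move_arm:
  rows:
    - [0,0,0,0,1]
    - [0,0,0,0,1]
    - [0,0,5,0,1]
    - [0,0,10,0,1]
    - [0,0,15,0,1]
    - [0,0,20,0,1]
    - [0,0,0,0,1]
    - [0,0,0,0,1]
    - [0,0,0,0,1]
  newtons: 60

```text
time: 22.75
tool_pos: [0.4703, 0.1587, 0.0906]
tool_rot: [3.14, 0.001, -0.74]
contact_force: [-0.7, 0.6, -0.6]
opening: 0.028
grip_force: 52.0
```

```bash
cat > foot.py <<'E'
from m import *
import sys
def foot(dz=0):
    o=monitor.observe(); s=shot('scene','f%.2f'%o["time"]); h=cv2.cvtColor(s,cv2.COLOR_BGR2HSV)
    p=o["tool_pos"]; zb=p[2]-.0415
    b=[proj('scene',[p[0],p[1],zb]),proj('scene',[p[0],p[1],zb+.04])]; c=(b[0]+b[1])/2
    x0,y0=int(c[0]-22),int(c[1]-18)
    m=((h[:,:,1]<70)&(h[:,:,2]>100)).astype(np.uint8); z=m*0; z[y0:y0+42,x0:x0+44]=m[y0:y0+42,x0:x0+44]
    n,l,st,ce=cv2.connectedComponentsWithStats(z)
    print(o["time"],p,o["contact_force"].round(2),o["torque"].round(3),o["opening"]); print('exp base,footTop',b)
    for i in range(1,n):
        if st[i,4]>60:
            print(st[i],ce[i].round(1))
            ys=[(y,np.where(l[y]==i)[0].min(),np.where(l[y]==i)[0].max()) for y in range(st[i,1],st[i,1]+st[i,3])]
            print(*[f"{y}:{a}-{c}" for y,a,c in ys])
foot()
E
python3 foot.py
```

```text
22.75 [0.47033252 0.15872821 0.09061416] [-0.67  0.56 -0.62] [0.124 0.031 0.026] 0.028025333094816578
exp base,footTop [array([222.54900806, 246.48565692]), array([221.58565643, 235.87751375])]
[205 225  30  30 475] [220.8 240. ]
225:210-211 226:209-211 227:209-211 228:209-215 229:205-217 230:206-224 231:206-228 232:206-234 233:206-234 234:207-234 235:208-234 236:209-234 237:211-234 238:212-233 239:213-231 240:213-231 241:213-230 242:213-231 243:213-231 244:213-231 245:213-231 246:214-231 247:214-231 248:214-231 249:214-231 250:214-230 251:215-229 252:216-228 253:218-226 254:222-223
```

Emit:
move_arm:
  rows:
    - [0,0,25,0,1]
    - [0,0,30,0,1]
    - [4,-12,20,0,1]
    - [8,-26,0,0,1]
    - [10,-33,0,0,1]
    - [10,-33,0,0,1]
    - [9,-33,0,0,1]
    - [6,-20,0,0,1]
    - [3,-10,0,0,1]
    - [0,0,0,0,1]
    - [0,0,0,0,1]
    - [0,0,0,0,1]

```text
time: 24.0
tool_pos: [0.5206, -0.007, 0.1662]
tool_rot: [3.141, 0.001, -0.739]
contact_force: [0.8, -0.2, -1.4]
opening: 0.0276
grip_force: 52.0
```

```bash
python3 foot.py
```

```text
24.0 [ 0.52061676 -0.00699523  0.16617322] [ 0.83 -0.23 -1.41] [0.13  0.038 0.008] 0.027646298535135914
exp base,footTop [array([271.50182607, 178.23576949]), array([272.03841303, 165.91542372])]
[249 154  39  35 637] [270.  168.7]
154:258-264 155:254-267 156:251-287 157:249-287 158:249-286 159:249-286 160:258-286 161:258-286 162:258-286 163:256-286 164:253-285 165:250-285 166:249-285 167:249-284 168:249-282 169:263-280 170:263-280 171:263-280 172:263-280 173:263-280 174:263-279 175:263-279 176:263-280 177:263-279 178:263-280 179:263-280 180:263-280 181:264-279 182:265-278 183:266-277 184:267-276 185:267-275 186:267-276 187:268-276 188:270-274
```

Emit:
move_arm:
  rows:
    - [0,-1.2,-8,0,1]
    - [0,0,-8,0,1]
    - [0,0,-6,0,1]
    - [0,0,-4,0,1]
    - [0,0,0,0,1]
    - [0,0,0,0,1]

```text
time: 24.65
tool_pos: [0.5211, -0.0094, 0.1403]
tool_rot: [3.141, 0.0, -0.74]
contact_force: [-0.6, 0.6, -1.2]
opening: 0.0281
grip_force: 52.0
```

Emit:
move_arm:
  rows:
    - [0,0,-2,0,1]
    - [0,0,-2,0,1]
    - [0,0,0,0,1]
    - [0,0,0,0,1]

```text
time: 25.05
tool_pos: [0.521, -0.0094, 0.1364]
tool_rot: [3.142, -0.0, -0.74]
contact_force: [0.3, 0.2, -1.0]
opening: 0.0282
grip_force: 52.0
```

Emit:
move_arm:
  rows:
    - [-0.4,1,-1,0,1]
    - [0,0,-3,0,1]
    - [0,0,-3,0,1]
    - [0,0,-2,0,1]
    - [0,0,0,0,1]
    - [0,0,0,0,1]

```text
time: 25.65
tool_pos: [0.5206, -0.0084, 0.1273]
tool_rot: [3.141, 0.0, -0.74]
contact_force: [0.1, -0.9, -1.4]
opening: 0.0279
grip_force: 52.0
```

Emit:
move_arm:
  rows:
    - [0,0,-1,0,1]
    - [0,0,-1,0,1]
    - [0,0,0,0,1]
    - [0,0,0,0,1]

```text
time: 26.05
tool_pos: [0.5207, -0.0084, 0.1254]
tool_rot: [-3.142, -0.0, -0.74]
contact_force: [0.2, -0.3, -0.8]
opening: 0.0282
grip_force: 51.8
```

Emit:
move_arm:
  rows:
    - [0,0,-1,0,1]
    - [0,0,-1,0,1]
    - [0,0,-1,0,1]
    - [0,0,0,0,1]
    - [0,0,0,0,1]

```text
time: 26.55
tool_pos: [0.5207, -0.0083, 0.1224]
tool_rot: [-3.142, -0.0, -0.74]
contact_force: [0.4, 1.0, 1.6]
opening: 0.0279
grip_force: 51.2
```

Emit:
move_arm:
  rows:
    - [0,0,-1,0,1]
    - [0,0,-1,0,1]
    - [0,0,0,0,1]
    - [0,0,0,0,1]

```text
time: 26.95
tool_pos: [0.5208, -0.0084, 0.1206]
tool_rot: [-3.141, -0.0, -0.74]
contact_force: [-0.0, 0.7, 5.5]
opening: 0.0281
grip_force: 50.4
```

Emit:
move_arm:
  rows:
    - [0,0,-0.5,0,1]
    - [0,0,0,0,1]
    - [0,0,0,0,1]

```text
time: 27.25
tool_pos: [0.521, -0.0085, 0.1202]
tool_rot: [-3.141, -0.001, -0.74]
contact_force: [0.0, -0.6, 6.3]
opening: 0.028
grip_force: 50.2
```

Emit:
move_arm:
  rows:
    - [0,0,-0.5,0,1]
    - [0,0,0,0,1]
    - [0,0,0,0,1]

```text
time: 27.55
tool_pos: [0.5205, -0.0083, 0.1192]
tool_rot: [3.141, 0.0, -0.74]
contact_force: [-0.3, 0.6, 3.0]
opening: 0.0279
grip_force: 50.8
```

Emit:
move_arm:
  rows:
    - [0,0,-0.5,0,1]
    - [0,0,-0.5,0,1]
    - [0,0,0,0,1]
    - [0,0,0,0,1]

```text
time: 27.95
tool_pos: [0.5206, -0.0083, 0.1183]
tool_rot: [3.141, 0.0, -0.74]
contact_force: [-1.2, 1.3, 2.5]
opening: 0.0279
grip_force: 50.8
```

Emit:
move_arm:
  rows:
    - [0,0,-0.5,0,1]
    - [0,0,-0.5,0,1]
    - [0,0,0,0,1]
    - [0,0,0,0,1]

```text
time: 28.35
tool_pos: [0.5206, -0.0083, 0.1173]
tool_rot: [3.141, 0.0, -0.74]
contact_force: [0.3, 0.8, 3.8]
opening: 0.0276
grip_force: 50.7
```

Emit:
move_arm:
  rows:
    - [0,0,-0.5,0,1]
    - [0,0,-0.5,0,1]
    - [0,0,0,0,1]
    - [0,0,0,0,1]

```text
time: 28.75
tool_pos: [0.5206, -0.0083, 0.1163]
tool_rot: [3.142, 0.0, -0.74]
contact_force: [-0.3, 1.1, 4.1]
opening: 0.028
grip_force: 50.6
```

Emit:
move_arm:
  rows:
    - [0,0,-0.5,0,1]
    - [0,0,-0.5,0,1]
    - [0,0,0,0,1]
    - [0,0,0,0,1]

```text
time: 29.15
tool_pos: [0.5206, -0.0083, 0.1153]
tool_rot: [3.142, -0.0, -0.74]
contact_force: [-1.0, 1.0, 4.9]
opening: 0.0279
grip_force: 50.5
```

Emit:
move_arm:
  rows:
    - [0,0,-0.5,0,1]
    - [0,0,-0.5,0,1]
    - [0,0,0,0,1]
    - [0,0,0,0,1]

```text
time: 29.55
tool_pos: [0.5205, -0.0083, 0.1142]
tool_rot: [3.141, 0.0, -0.74]
contact_force: [-0.1, 0.2, 3.3]
opening: 0.0279
grip_force: 50.7
```

Emit:
move_arm:
  rows:
    - [0,0,-0.5,0,1]
    - [0,0,-0.5,0,1]
    - [0,0,0,0,1]
    - [0,0,0,0,1]

```text
time: 29.95
tool_pos: [0.5207, -0.0084, 0.1135]
tool_rot: [-3.142, -0.0, -0.74]
contact_force: [-0.8, 1.4, 6.4]
opening: 0.028
grip_force: 50.2
```

Emit:
move_arm:
  rows:
    - [0,0,-0.5,0,1]
    - [0,0,0,0,1]
    - [0,0,0,0,1]

```text
time: 30.25
tool_pos: [0.5209, -0.0083, 0.1134]
tool_rot: [-3.141, -0.001, -0.74]
contact_force: [-1.2, 1.6, 8.2]
opening: 0.028
grip_force: 49.5
```

Emit:
move_arm:
  rows:
    - [0,0,-0.5,0,1]
    - [0,0,0,0,1]
    - [0,0,0,0,1]

```text
time: 30.55
tool_pos: [0.521, -0.0083, 0.1132]
tool_rot: [-3.141, -0.001, -0.74]
contact_force: [-1.4, 1.8, 11.2]
opening: 0.0281
grip_force: 49.2
```

Emit:
move_arm:
  rows:
    - [0,0,-0.4,0,1]
    - [0,0,0,0,1]
    - [0,0,0,0,1]

```text
time: 30.85
tool_pos: [0.5212, -0.0084, 0.1132]
tool_rot: [-3.14, -0.002, -0.74]
contact_force: [-2.3, 0.7, 13.5]
opening: 0.028
grip_force: 48.7
```

```bash
python3 foot.py | head -2
```

```text
30.85 [ 0.52124825 -0.00837783  0.11320525] [-2.32  0.73 13.51] [0.291 0.324 0.044] 0.027993143431764324
exp base,footTop [array([271.15880235, 193.07005591]), array([271.66456117, 181.65825602])]
```

Emit:
move_arm:
  rows:
    - [0,0,-0.3,0,1]
    - [0,0,0,0,1]
    - [0,0,0,0,1]

```text
time: 31.2
tool_pos: [0.5214, -0.0084, 0.1132]
tool_rot: [-3.14, -0.002, -0.74]
contact_force: [-3.0, 1.5, 15.4]
opening: 0.028
grip_force: 48.4
```

Emit:
move_arm:
  rows:
    - [0,0,1,0,1]
    - [0,0,1,0,1]
    - [0,0,1,0,1]
    - [0,0,0,0,1]
    - [0,0,0,0,1]

```text
time: 31.7
tool_pos: [0.5203, -0.0084, 0.1142]
tool_rot: [3.141, 0.001, -0.74]
contact_force: [-0.2, -0.2, 0.8]
opening: 0.0277
grip_force: 51.4
```

Emit:
move_arm:
  rows:
    - [0,0,1,0,1]
    - [0,0,1,0,1]
    - [0,0,0,0,1]
    - [0,0,0,0,1]

```text
time: 32.1
tool_pos: [0.5205, -0.0084, 0.1165]
tool_rot: [3.141, 0.0, -0.74]
contact_force: [-0.1, -0.0, -1.3]
opening: 0.0277
grip_force: 51.8
```

The snap held: at TCP z .1165 the force is at baseline, where it was 5 N on the way down. Taking the pusher back to its original place.

Emit:
move_arm:
  rows:
    - [0,0,5,0,1]
    - [0,0,15,0,1]
    - [0,0,25,0,1]
    - [0,0,8,0,1]
    - [-5,16,0,0,1]
    - [-10,33,0,0,1]
    - [-10,35,0,0,1]
    - [-10,35,0,0,1]
    - [-10,33,0,0,1]
    - [-5,15,0,0,1]
    - [0,0,0,0,1]
    - [0,0,0,0,1]

```text
time: 33.3
tool_pos: [0.4699, 0.159, 0.169]
tool_rot: [3.14, 0.001, -0.739]
contact_force: [0.5, 0.8, -1.1]
opening: 0.0275
grip_force: 52.0
```

Run:
```python
from m import *
o=monitor.observe();print(o["time"],o["tool_pos"])
t=shot('top','top9');s=shot('scene','scene9')
HT=cv2.cvtColor(t,cv2.COLOR_BGR2HSV);HS=cv2.cvtColor(s,cv2.COLOR_BGR2HSV);inr=cv2.inRange
lt=big(inr(HT,(85,20,150),(110,140,255)),(265,285,190,212)); ls=big(inr(HS,(85,20,150),(110,140,255)),(263,280,178,200))
print(lt,ls,tri(('top',*lt[0]),('scene',*ls[0])),plane('top',*lt[0],.087))
```

```text
33.3 [0.46987984 0.15901561 0.16896453]
(array([274.23242188, 200.61759949]), array([8.8, 9.2]), 43) (array([271.36642456, 189.1050415 ]), array([6.2, 9. ]), 96) [ 0.52070856 -0.0084463   0.08623579] [ 0.52038024 -0.00866924  0.087     ]
```

The lens dropped 13 mm (z .099 to .086) and is still centred, so the carrier is latched. Setting the pusher down.

Emit:
move_arm:
  rows:
    - [0.5,0,-30,0,1]
    - [0,0,-40,0,1]
    - [0,0,-30,0,1]
    - [0,0,-15,0,1]
    - [0,0,-6,0,1]
    - [0,0,-3,0,1]
    - [0,0,0,0,1]
    - [0,0,0,0,1]

```text
time: 34.2
tool_pos: [0.4718, 0.1586, 0.0465]
tool_rot: [-3.14, -0.001, -0.74]
contact_force: [-0.1, 0.4, -2.2]
opening: 0.0275
grip_force: 52.0
```

Emit:
move_arm:
  rows:
    - [0,0,-1,0,1]
    - [0,0,-1,0,1]
    - [0,0,0,0,1]
    - [0,0,0,0,1]

```text
time: 34.6
tool_pos: [0.4711, 0.1587, 0.0438]
tool_rot: [-3.142, -0.0, -0.74]
contact_force: [-1.0, 0.6, -1.7]
opening: 0.0276
grip_force: 52.0
```

Emit:
move_arm:
  rows:
    - [0,0,-1,0,1]
    - [0,0,-1,0,1]
    - [0,0,0,0,1]
    - [0,0,0,0,1]

```text
time: 35.0
tool_pos: [0.4711, 0.1587, 0.0416]
tool_rot: [3.141, 0.0, -0.74]
contact_force: [0.9, 0.2, -1.2]
opening: 0.0279
grip_force: 52.0
```

Emit:
move_arm:
  rows:
    - [0,0,-0.5,0,1]
    - [0,0,0,0,1]
    - [0,0,0,0,1]

```text
time: 35.3
tool_pos: [0.4712, 0.1587, 0.0413]
tool_rot: [-3.141, -0.0, -0.74]
contact_force: [-0.2, -0.3, 1.2]
opening: 0.0276
grip_force: 51.4
```

Touchdown felt (−1.2 → +1.2 N). Opening and retreating straight up.

Emit:
move_arm:
  rows:
    - [0,0,0,0,0.3]
    - [0,0,0,0,0.2]
    - [0,0,0,0,0]
    - [0,0,0,0,-0.5]
    - [0,0,0,0,-1]
    - [0,0,0,0,-1]
    - [0,0,0,0,-1]
    - [0,0,0,0,-1]
    - [0,0,10,0,-1]
    - [0,0,30,0,-1]
    - [0,0,45,0,-1]
    - [0,0,45,0,-1]

```text
time: 36.5
tool_pos: [0.4706, 0.1586, 0.173]
tool_rot: [3.141, 0.001, -0.74]
contact_force: [0.4, 0.6, 0.6]
opening: 0.0919
grip_force: 0.0
```

Emit:
move_arm:
  rows:
    - [0,-40,10,0,-1]
    - [0,-45,0,0,-1]
    - [-20,-45,0,0,-1]
    - [-20,-40,0,0,-1]
    - [0,0,0,0,-1]
    - [0,0,0,0,-1]

```text
time: 37.1
tool_pos: [0.4312, -0.012, 0.182]
tool_rot: [-3.141, -0.001, -0.743]
contact_force: [-0.4, 0.2, 0.4]
opening: 0.0918
grip_force: 0.0
```

Run:
```python
from m import *
o=monitor.observe();print(o["time"],o["tool_pos"])
t=shot('top','top10');s=shot('scene','scene10')
HT=cv2.cvtColor(t,cv2.COLOR_BGR2HSV);HS=cv2.cvtColor(s,cv2.COLOR_BGR2HSV);inr=cv2.inRange
ls=big(inr(HS,(85,20,150),(110,140,255)),(263,280,178,200));print('lens scene',ls)
ht=big(inr(HT,(0,0,0),(179,255,75)),(195,212,213,228)); hs=big(inr(HS,(0,0,0),(179,255,75)),(212,231,227,243))
print('head',ht,hs,tri(('top',*ht[0]),('scene',*hs[0])))
# bystanders: difference of the scene/top pictures, start against now
for n,a in(('top',t),('scene',s)):
    d=cv2.absdiff(a,cv2.imread(f'pics/{n}0.png')).max(2); print(n,[(nm,int((d[y0:y1,x0:x1]>60).sum())) for nm,x0,x1,y0,y1 in ((('tin',215,236,144,165),('sink',243,264,140,158),('knob',185,198,163,177),('cap',345,358,165,178)) if n=='top' else (('tin',188,210,188,210),('sink',210,234,172,193),('knob',168,184,216,232),('cap',306,318,150,165)))])
```

```text
37.1 [ 0.43116489 -0.01200737  0.18195453]
lens scene (array([271.23147583, 189.18327332]), array([6.4, 8.6]), 100)
head (array([203.37602234, 221.48847961]), array([13. , 13.7]), 102) (array([221.48092651, 236.14660645]), array([13.8, 14.2]), 83) [0.4703201  0.15878331 0.08810261]
top [('tin', 0), ('sink', 0), ('knob', 0), ('cap', 0)]
scene [('tin', 0), ('sink', 0), ('knob', 0), ('cap', 49)]
```

```bash
python3 -c "
from cell import workorder
print(workorder.hand_in())"
```

```text
the job is handed in; nothing more can be done
None
```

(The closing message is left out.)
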